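# Run a glued block round the bend into the nipping station

### The arm

A 7-joint arm with a two-finger parallel gripper is mounted at the origin on the work surface; the furniture and walls round the work are solid. World frame = base frame: x ahead of the robot, y to its left, z up, the work surface at z = 0. Lengths are in m, angles in rad, forces in N, time in s.
With the tool pointing down it reaches from about 0.4 to 0.875 m from the base axis. Payload 4.4 kg.
Tool frame: the origin (TCP) lies at the very end of the fingers, on their centre line; the grasp point (between the pads) lies behind it (arm.tcp_to_grasp is the z of the grasp point in the tool frame, in m); z points along the fingers, y is the line along which they close (so a half turn about z gives the same grasp; the last joint's range is limited). The gripper opens to 85 mm and grips with 20 to 120 N. Pads are 22 mm wide; open, the fingers measure 114 mm over their backs; the gripper's body (76 mm by 85 mm) begins 54 mm behind the grasp point. The pads swing forward as they close: fully open they stand 13 mm farther back than shut.
Start: joints at [-1.209, 0.628, 0.038, 1.517, -0.027, 0.996, -0.02], TCP at [0.27, 0.591, 0.209] pointing down, gripper open.
Joint ranges: [-3.06, 3.06], [-0.37, 2.12], [-1.25, 1.32], [0.18, 2.47], [-1.1, 4.24], [0.23, 1.98], [-2.94, 2.94]. Speed limits (rad/s): [2.57, 2.57, 3.14, 3.14, 3.14, 3.14, 3.14].

### API

Orientations are given as [roll, pitch, yaw] about the fixed x, y, z axes, in that order (R = Rz(yaw) Ry(pitch) Rx(roll)).
In Python, from workcell import arm gives the robot as it stands.
- The arm moves only by the tool step_arm, never from a script. Its argument "commands" is one flat list of numbers, 6 for each row, row after row: the shift along the tool's x, y, z in cm, then the turn, a rotation vector about the tool's x, y, z in degrees. A call has 1 to 20 rows; each row shifts and turns the commanded pose from where the row before left it, along the tool's axes as they then stand; what a row does not reach is not made up. A row lasts 1/8 s, in which the tool goes at most 62.5 mm and 10.7 degrees, less where a joint would pass 70% of its speed; a pose out of reach is approached as far as the arm can. A call with a gripper value outside its range is refused whole. "hand" is the opening, from 0 (shut) to 1 (fully open), set as the call begins (left out, the last holds). The fingers move at their own pace and stop on an object; "grip_force" is the grip in N (left out, the last holds). Time passes only in rows, so rows that do not move let the fingers close. It gives the time, the measured TCP pose, the force, the opening and the grip force at its end, in the units of the state.
- arm.observe(): the state, without advancing time (a new reading comes with each control period).
- arm.snapshot(name): name is "scene" or "top" or "wrist"; returns a dict with "frame" (384x512x3 uint8, red, green, blue), "range_z" (384x512 float32, m along the optical axis (not along the pixel's ray), 0 where there is no reading), "fx", "fy", "cx", "cy" (pixels), "origin" and "orientation" of the camera in the world; the wrist camera has in their place "mount" (4x4, takes a point from camera to tool coordinates, whose origin is the TCP and whose axes are the flange's). Camera axes: x right, y up, looking along -z (the intrinsics and any distortion apply to the point x, -y, -z); pixel columns grow to the right and rows downward; lengths in m; the calibration is good to about 2 mm. A picture is of the moment at which its call begins: read the wrist's pose just before it.
- arm.finish_job(): hands the job in; it is judged then, once.
The state is a dict: "clock": time; "joints": joint angles; "qd": joint speeds; "effort": joint torques, N m; "tool_pos": TCP position; "ee_rot": TCP orientation; "force": force on the tool from outside, world axes, zero at the start; "wrist_torque": the same for the moment, N m; "finger_gap": finger opening in m; "gripper_force": force on a finger pad.
Only numpy, scipy, OpenCV 4.12 (cv2) and the standard library are available. Lean on these libraries where they do the work, as an engineer would, in place of code of your own. Each camera call takes 0.05 s, during which the arm holds its last target. There are 200 camera calls.

### The job

Lay the glued book block in the tray of the carriage, blue spine to the front and clear of the back fence, then slide the carriage between its guide rails round the bend without lifting it, tipping it or forcing it hard against the rails. Press it gently home at the nipping station until the catch snaps shut behind the striker, so that the sprung plate stays pressed on the spine without crushing it, and let go, leaving the things lying around undisturbed.

Things in the scene. Friction and masses are not known exactly. Their poses are not given: they have to be found in the camera images.
- track_base: L-shaped green base plate, fixed, 6 mm thick. Origin: centre of the 90 degree bend, at bench height. In its frame the track's centre line is: loading leg y = -100 mm, x from -112 mm to 0, travelled in +x; bend of 100 mm radius about the origin, to the left; last leg x = +100 mm, y from 0, travelled in +y to the nipping station. The plate reaches 44 mm to either side of the centre line.
- guide_rails: two steel guide rails on the base plate, 7 mm thick, tops 18 mm above the bench, 53 mm apart (26.5 mm either side of the centre line) all the way. Frame as the base plate. The carriage's 50 mm discs have 1.5 mm play to either side: less than the errors of measured poses, so feel the side force.
- carriage: grey tray carriage, deck 112 x 70 mm, 0.4 to 0.6 kg, loose between the rails on two white guide discs (50 mm, 28 mm ahead of and behind the origin, friction about 0.45). Origin midway between them, underneath, 6 mm above the bench; x forward, y left. In the bend both discs run on the centre line, the origin on 96 mm radius. Starts on the loading leg, origin at x = -55 to -35 mm of the base.
- tray (a point): spot on the tray floor, 26.5 mm ahead of and 22 mm above the carriage's origin, where the middle of the block's underside is to be set down: 5 mm clear of the back fence (17 mm high, front face 42.5 mm behind this spot) and between four corner cheeks, 10 mm high, inner faces 31.8 mm to either side. On each side a gap for the finger between the cheeks, 29 mm behind to 16 mm ahead of this spot.
- handle (a point): upright black round handle at the carriage's rear, 18 mm thick, on the carriage's centre line 42 mm behind its origin, standing on the deck: from 31 to 86 mm above the bench. This point is 66 mm above the bench (60 mm above the carriage's origin). Axes as the carriage. Pushed high up, the light carriage tips forward and binds; push low or hold it upright.
- striker (a point): steel lug, 10 mm wide, round in front and flat behind, on the left edge of the carriage's deck, 30 mm behind and 42 mm left of its origin; the catch snaps shut behind its flat back.
- book_block: small glued book block lying on the bench inside the bend: paper between card covers, 74 (x) x 56 (y) x 30 mm, 0.07 to 0.14 kg. Origin: centre of the underside; x points to the spine with its blue tape. Grip it across the 56 mm. In the tray its spine stands ahead of the deck's front edge; the plate may push the block back to the fence.
- spine (a point): middle of the block's blue spine face, 37 mm ahead of its origin, 15 mm up.
- nip_plate (a joint): sprung rubber-faced plate across the end of the last leg (green nipping station), m: 0 at rest, grows as the spine pushes it in; spring 4 N at rest plus 0.7 N per mm, hard end at 11 mm. The station is clamped anywhere between carriage origin y = 62 and 88 mm in the base's frame (caught), to be found by feel. Caught, the plate stays in by about 5 mm (8 N).
- catch (a joint): hinge of the brass spring catch left of the last leg, rad: 0 shut (at rest). The passing striker pushes it aside to 0.12 or more over the last 30 mm of travel; it snaps back to 0 when the striker has passed, the plate then being in by 6 to 9 mm. Only 2 to 5 mm of travel are left from there to its hard end. Let go before the snap, the plate pushes the carriage back.
- thread_reel: bystander: upright reel of white thread, 36 mm across, 45 mm high; origin under its centre.
- needle_tin: bystander: round grey needle tin, 46 mm across, 21 mm high; origin under its centre.
- book_weight: bystander: black book weight with a wooden knob, 50 x 85 x 60 mm; origin under its centre.
- bone_folder: bystander: pale bone folder, 22 x 150 x 9 mm; origin under its centre.

How it is judged:
By the outcome, as a careful person would: the job done as asked, in the order asked, and still so for the second after the job is handed in, with the robot touching nothing.
It also fails if it takes over 72 s, if anything falls off the work surface, if the arm or the gripper's body presses on something with over 40 N, if the wrist force passes 120 N, or if a joint passes its speed limit or range.

## Working session

There is one attempt and no reset: what is moved stays moved. The work goes in short steps, Python scripts to look and compute and a tool call to move; the robot and the scene stay as the last step left them, time stands still between calls to the robot, and variables do not carry over. Pictures are saved under pics/ and viewed, at most 10 in all, crops included, and the job is handed in when it is done.

Besides the shell and the picture viewer there is one more tool, called after ">>>" as name(argument=value, ...) on one line, values as JSON. step_arm: Moves the arm, as the interface text tells. Its arguments: {"type":"object","properties":{"commands":{"type":"array","items":{"type":"number"}},"hand":{"type":"number"},"grip_force":{"type":"number"}},"required":["commands"]}

```bash
mkdir -p pics; ls
cat > h.py <<'E'
import numpy as np,cv2
from scipy.spatial.transform import Rotation as R
from workcell import arm
def cloud(s,o=None,Q=None):
    z=s["range_z"];v,u=np.mgrid[0:z.shape[0],0:z.shape[1]]
    p=np.stack([(u-s["cx"])/s["fx"]*z,-(v-s["cy"])/s["fy"]*z,-z],-1)
    return p@Q.T+o
def rot(o):
    o=np.array(o,float)
    return o if o.shape==(3,3) else R.from_euler('xyz',o).as_matrix() if o.size==3 else R.from_quat(o).as_matrix()
def snap(n):
    if n=="wrist":
        st=arm.observe();T=np.eye(4);T[:3,:3]=rot(st["ee_rot"]);T[:3,3]=st["tool_pos"]
        s=arm.snapshot(n);M=T@np.array(s["mount"]);return s,cloud(s,M[:3,3],M[:3,:3])
    s=arm.snapshot(n);return s,cloud(s,np.array(s["origin"]),rot(s["orientation"]))
E
python3 - <<'E'
from h import *
st=arm.observe();print(st,arm.tcp_to_grasp)
for n in ["scene","top"]:
    s,P=snap(n);print(n,{k:s[k] for k in s if k not in("frame","range_z")})
    cv2.imwrite(f"pics/{n}.png",cv2.resize(s["frame"][:,:,::-1],(800,600)));np.savez(f"{n}.npz",f=s["frame"],P=P)
E
```

```text
pics
{'clock': 0.0, 'joints': array([-1.20875131,  0.6293301 ,  0.03841985,  1.51832397, -0.02702421,
        0.99625764, -0.01999104]), 'qd': array([ 0.00106915,  0.00086261,  0.00191353,  0.00189059, -0.00014691,
       -0.00105157, -0.00064034]), 'effort': array([ 6.62151469e-04, -5.63403511e+01,  1.22611687e+00, -1.93447584e+01,
        1.09527804e-02,  1.01437731e-02,  1.19898621e-05]), 'tool_pos': array([0.26938632, 0.59086206, 0.20801315]), 'ee_rot': array([-3.13979043e+00, -1.15389535e-05,  2.71376229e+00]), 'force': array([-0.07338178,  0.1031876 , -0.13352003]), 'wrist_torque': array([-0.00062168, -0.06322729,  0.0046976 ]), 'gripper_force': 0.0, 'finger_gap': 0.08549524889758912} -0.0187
scene {'fx': 447.3130953104088, 'fy': 447.3130953104088, 'cx': 258.70362494085987, 'cy': 199.05407995798248, 'origin': array([ 1.16063639, -0.61454676,  0.41025321]), 'orientation': array([1.16331028, 0.00336706, 1.12261281])}
top {'fx': 361.2555830513722, 'fy': 361.2555830513722, 'cx': 259.79339218927834, 'cy': 191.99583098073967, 'origin': array([ 0.3058909 , -0.30322744,  0.89404546]), 'orientation': array([ 0.19600993,  0.01951176, -1.55730451])}
```

View pics/top.png

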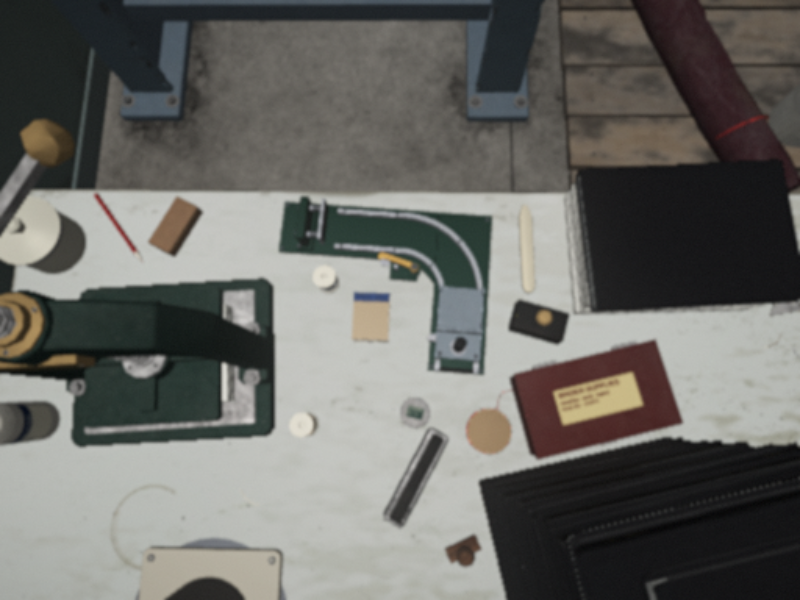

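View pics/scene.png

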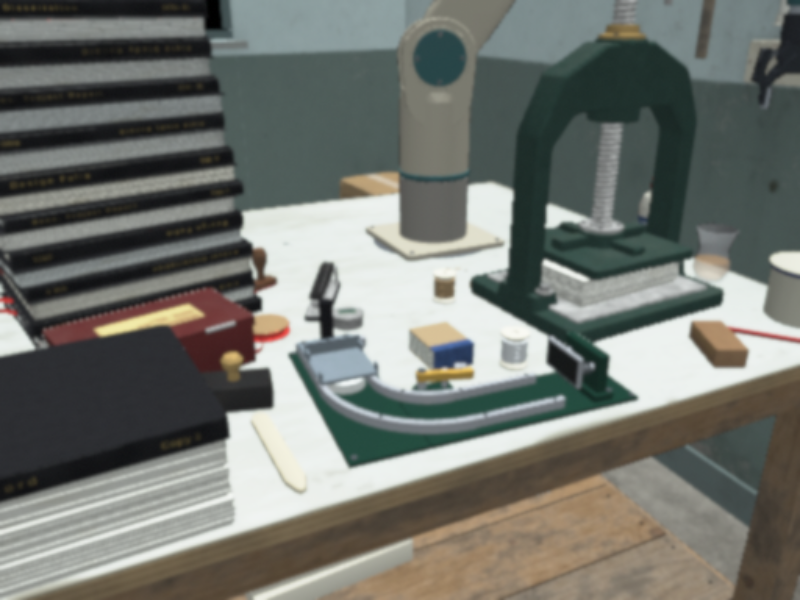

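The top view shows (800x600 px) the L-track with the carriage at (460,315), its handle at (460,345), the block at (371,317) with its spine up-image, the plate at (318,218) and the catch at (400,262). The reel is at (323,277), the tin at (415,412), the weight at (540,320) and the folder at (527,250).

```bash
cat > fit.py <<'E'
from h import *
d=np.load("top.npz");P=d["P"];f=d["f"].astype(int)
for n,(u,v) in dict(car=(460,305),handle=(460,345),block=(371,320),corner=(490,216),endl=(456,372),plateEnd=(283,225),reel=(323,277),tin=(415,412),bench=(400,350),weight=(540,325),folder=(527,250)).items():
    print(n,P[int(v*.64),int(u*.64)].round(4))
hsv=cv2.cvtColor(d["f"],cv2.COLOR_RGB2HSV)
g=(hsv[...,0]>60)&(hsv[...,0]<95)&(hsv[...,1]>90)&(P[...,2]<0.02)&(P[...,0]>.4)&(P[...,1]<.05)&(P[...,2]>-.01)
c=P[g][:,:2];print(len(c),c.min(0),c.max(0))
# outer rectangle via min-area
print("rect",cv2.minAreaRect(c.astype(np.float32)))
b=(P[...,2]>.02)&(P[...,2]<.04)&(abs(P[...,0]-.58)<.07)&(abs(P[...,1]+.0-P[int(320*.64),int(371*.64),1])<.05)
c=P[b];print("block",len(c),c.mean(0),cv2.minAreaRect(c[:,:2].astype(np.float32)))
bl=b&(hsv[...,0]>100)&(hsv[...,0]<130)&(hsv[...,1]>100)
print("blue",P[bl].mean(0))
E
python3 fit.py
```

```text
car [ 0.4713 -0.3676  0.0262]
handle [ 0.4032 -0.3631  0.083 ]
block [ 0.4468 -0.2293  0.0315]
corner [ 0.6259 -0.419   0.0036]
endl [ 3.687e-01 -3.616e-01 -1.000e-04]
plateEnd [ 0.6065 -0.078   0.0061]
reel [ 0.5109 -0.1529  0.0415]
tin [ 0.3075 -0.2985  0.0252]
bench [ 0.4024 -0.275  -0.002 ]
weight [ 0.4403 -0.4902  0.0275]
folder [ 0.5658 -0.4779  0.0092]Traceback (most recent call last):
  File "fit.py", line 7, in <module>
    c=P[g][:,:2];print(len(c),c.min(0),c.max(0))
                              ~~~~~^^^
    return umr_minimum(a, axis, None, out, keepdims, initial, where)
ValueError: zero-size array to reduction operation minimum which has no identity
```

Run:
```python
from h import *
for n in ["scene","top"]:
    P=np.load(n+".npz")["P"].reshape(-1,3)
    P=P[(P[:,0]>0.15)&(P[:,0]<1)&(P[:,1]>-.55)&(P[:,1]<.75)]
    print(n,"rows x .15.. step .1; cols y -.5.. step .1 max z")
    for x in np.arange(.15,1,.1):
        print("%.2f"%x,[ (lambda q:"%.2f"%q[:,2].max() if len(q) else " -- ")(P[(P[:,0]>=x)&(P[:,0]<x+.1)&(P[:,1]>=y)&(P[:,1]<y+.1)]) for y in np.arange(-.55,.7,.1)])
d=np.load("top.npz");P=d["P"]
hsv=cv2.cvtColor(d["f"],cv2.COLOR_RGB2HSV)
for u,v in((430,340),(480,240),(290,240),(371,297),(371,325)):print(hsv[int(v*.64),int(u*.64)],P[int(v*.64),int(u*.64)].round(3))
```

```text
scene rows x .15.. step .1; cols y -.5.. step .1 max z
0.15 ['0.42', '0.42', '0.05', '-0.00', '0.00', '0.00', '-0.00', '-0.52', '-0.52', ' -- ', '0.34', '0.42', '0.29']
0.25 ['0.06', '0.06', '0.04', '0.00', '0.05', '0.09', '0.10', '0.25', '0.14', '-0.00', '0.40', '0.42', '0.03']
0.35 ['0.06', '0.09', '0.04', '0.03', '0.30', '0.37', '0.42', '0.35', '0.09', '-0.00', '-0.74', '-0.74', ' -- ']
0.45 ['0.11', '0.04', '0.04', '0.04', '0.04', '0.09', '0.10', '0.09', '0.09', '-0.00', ' -- ', '-0.74', '-0.74']
0.55 ['0.11', '0.02', '0.03', '0.06', '0.06', '0.00', '0.03', '0.08', '0.09', '-0.44', ' -- ', ' -- ', ' -- ']
0.65 ['0.11', '0.00', '-0.00', '-0.00', '0.00', '0.00', '0.02', '-0.00', ' -- ', ' -- ', ' -- ', ' -- ', ' -- ']
0.75 [' -- ', ' -- ', ' -- ', ' -- ', ' -- ', ' -- ', ' -- ', ' -- ', ' -- ', ' -- ', ' -- ', ' -- ', ' -- ']
0.85 [' -- ', ' -- ', ' -- ', ' -- ', ' -- ', ' -- ', ' -- ', ' -- ', ' -- ', ' -- ', ' -- ', ' -- ', ' -- ']
0.95 [' -- ', ' -- ', ' -- ', ' -- ', ' -- ', ' -- ', ' -- ', ' -- ', ' -- ', ' -- ', ' -- ', ' -- ', ' -- ']
top rows x .15.. step .1; cols y -.5.. s
[... 498 characters left out ...]
 '0.00', '0.03', '0.08', '0.11', ' -- ', ' -- ', ' -- ', '-0.42']
0.65 ['0.11', '0.01', '0.00', '0.00', '0.01', '0.00', '0.00', '0.01', '0.00', '0.00', ' -- ', ' -- ', '-0.42']
0.75 [' -- ', ' -- ', ' -- ', ' -- ', ' -- ', ' -- ', ' -- ', ' -- ', ' -- ', ' -- ', ' -- ', ' -- ', '-0.38']
0.85 [' -- ', ' -- ', ' -- ', ' -- ', ' -- ', ' -- ', ' -- ', ' -- ', ' -- ', ' -- ', ' -- ', ' -- ', '-0.36']
0.95 ['-0.73', '-0.73', '-0.73', '-0.73', '-0.73', '-0.73', '-0.73', '-0.73', '-0.73', '-0.73', '-0.73', '-0.73', '-0.35']
[110   5 155] [ 0.417 -0.321  0.028]
[76 72 60] [ 0.584 -0.402  0.01 ]
[78 70 66] [ 0.582 -0.09   0.007]
[111 125 120] [ 0.482 -0.228  0.028]
[ 19  63 190] [ 0.437 -0.229  0.031]
```

Run:
```python
from h import *
P=np.load("top.npz")["P"]
for u,v in((10,310),(8,295),(15,190),(45,140),(50,142),(140,360),(200,330),(265,350)):print("top",u,v,P[int(v*.64),int(u*.64)].round(3))
P=np.load("scene.npz")["P"]
for u,v in((625,8),(622,32),(605,60),(600,150),(455,20),(420,60)):print("scene",u,v,P[int(v*.64),int(u*.64)].round(3))
print(arm.__dict__.keys() if hasattr(arm,'__dict__') else '', [a for a in dir(arm) if a[0]!='_'])
```

```text
top 10 310 [0.394 0.073 0.39 ]
top 8 295 [0.41  0.084 0.38 ]
top 15 190 [0.48  0.027 0.467]
top 45 140 [0.519 0.001 0.477]
top 50 142 [ 0.519 -0.001  0.473]
top 140 360 [0.37  0.071 0.141]
top 200 330 [ 0.392 -0.062  0.279]
top 265 350 [ 0.394 -0.073  0.053]
scene 625 8 [0.395 0.071 0.411]
scene 622 32 [0.398 0.067 0.383]
scene 605 60 [0.41  0.033 0.35 ]
scene 600 150 [0.381 0.067 0.227]
scene 455 20 [0.047 0.015 0.395]
scene 420 60 [ 0.049 -0.053  0.333]
dict_keys([]) ['Unreachable', 'finish_job', 'observe', 'snapshot', 'tcp_to_grasp']
```

>>> step_arm(commands=[0,-2.1,-5.9,0,0,0,0,-2.1,-5.9,0,0,0,0,-2.1,-5.9,0,0,0,0,-2.1,-5.9,0,0,0,0,-2.1,-5.9,0,0,0,0,-2.1,-5.9,0,0,0,0,-2.1,-5.9,0,0,0,0,0,0,0,0,0,0,0,0,0,0,0], hand=1)

```text
clock: 1.23
tool_pos: [0.2087, 0.4579, 0.6204]
ee_rot: [-3.141, -0.0, 2.714]
force: [0.5, 0.3, -0.7]
finger_gap: 0.0854
gripper_force: 0.0
```

>>> step_arm(commands=[-5.92,-0.35,0,0,0,6.8,-5.92,-0.35,0,0,0,6.8,-5.92,-0.35,0,0,0,6.8,-5.92,-0.35,0,0,0,6.8,-5.92,-0.35,0,0,0,6.8,-5.92,-0.35,0,0,0,6.8,-5.92,-0.35,0,0,0,6.8,-5.92,-0.35,0,0,0,6.8,-5.92,-0.35,0,0,0,6.8,-5.92,-0.35,0,0,0,6.8,-5.92,-0.35,0,0,0,6.8,-5.92,-0.35,0,0,0,6.8,-5.92,-0.35,0,0,0,6.8,-5.92,-0.35,0,0,0,6.8,0,0,5.9,0,0,10.0,0,0,5.9,0,0,10.0,0,0,5.9,0,0,10.0,0,0,5.9,0,0,10.0,0,0,0,0,0,10.0,0,0,0,0,0,10.0])

```text
clock: 3.72
tool_pos: [0.4343, -0.2437, 0.3824]
ee_rot: [-3.14, 0.005, -0.002]
force: [0.4, -0.6, -0.7]
finger_gap: 0.0855
gripper_force: 0.0
```

Run:
```python
from h import *
s,P=snap("wrist");st=arm.observe();print(st["joints"].round(2),np.array(s["mount"]).round(3),s["fx"],s["cx"],s["cy"])
cv2.imwrite("pics/w1.png",cv2.resize(s["frame"][:,:,::-1],(800,600)));np.savez("w1.npz",f=s["frame"],P=P)
```

```text
[-0.2   0.35  0.93  1.67 -0.29  1.28 -0.79] [[ 0.001  0.954  0.298  0.076]
 [ 1.    -0.001  0.     0.   ]
 [ 0.001  0.298 -0.954 -0.164]
 [ 0.     0.     0.     1.   ]] 289.38501507973325 255.2237107951698 188.55552092880689
```

View pics/w1.png

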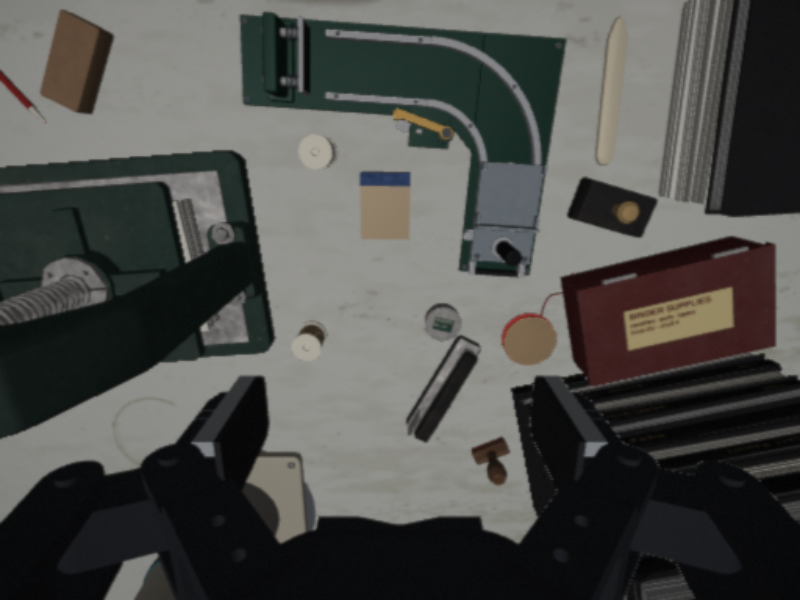

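The wrist view shows the block at (385,207), spine up-image, the carriage deck at (508,200), the handle base at (502,243) and its top at (512,255), the catch at (425,125), and the rails clearly; all are upright and undisturbed.

```bash
cat > fit2.py <<'E'
from h import *
import sys
from scipy.optimize import least_squares
d=np.load(sys.argv[1]);P=d["P"];hsv=cv2.cvtColor(d["f"],cv2.COLOR_RGB2HSV)
roi=(P[...,0]>.33)&(P[...,0]<.66)&(P[...,1]<-.02)&(P[...,1]>-.44)
bench=P[roi&(abs(P[...,2])<.006)&(hsv[...,1]<40)&(hsv[...,2]>100)][:,2];print("bench z",np.median(bench))
z0=np.median(bench)
# rails
m=roi&(abs(P[...,2]-z0-.018)<.004)&(hsv[...,1]<40)&(hsv[...,2]>90)&(P[...,0]>.46)
c=P[m][:,:2]
def tobase(p,c):
    q=c-p[:2];C,S=np.cos(p[2]),np.sin(p[2]);return np.c_[C*q[:,0]+S*q[:,1],-S*q[:,0]+C*q[:,1]]
def off(q):
    return np.where((q[:,0]>0)&(q[:,1]<0),np.hypot(q[:,0],q[:,1])-.1,np.where(q[:,1]>=0,q[:,0]-.1,-q[:,1]-.1))
def res(p):
    return np.abs(off(tobase(p,c)))-.030
p=np.array([.49,-.275,-.05])
for k in range(3):
    r=least_squares(res,p,loss="soft_l1",f_scale=.002);p=r.x
    c=c[np.abs(res(p))<[.01,.006,.005][k]]
print("base",p.round(4),np.degrees(p[2]).round(2),len(c),"rms",np.sqrt(np.mean(res(p)**2)).round(5))
q=tobase(p,c);print("q ext",q.min(0),q.max(0))
# deck
b=roi&(abs(P[...,2]-z0-.0285)<.006)&(hsv[...,1]<60)&(hsv[...,2]>80)
q=tobase(p,P.reshape(-1,3)[:,:2]).reshape(P.shape[:2]+(2,))
b&=(abs(q[...,1]+.1)<.05)&(q[...,0]<.06)
lab=b.astype(np.uint8);n,L,S,_=cv2.connectedComponentsWithStats(lab);i=1+np.argmax(S[1:,4])
dq=q[L==i];print("deck base-frame",len(dq),np.percentile(dq,[1,50,99],axis=0).round(4),np.median(P[L==i][:,2]))
h=roi&(P[...,2]-z0>.05)&(hsv[...,2]<90)&(abs(q[...,1]+.1)<.05)
if h.any():
    t=P[h];t=t[t[:,2]>t[:,2].max()-.004];print("handle top",t.mean(0).round(4),tobase(p,t[:,:2]).mean(0).round(4),len(t))
# block
k=(abs(P[...,2]-z0-.03)<.006)&(abs(P[...,0]-.455)<.06)&(abs(P[...,1]+.23)<.045)
n,L,S,_=cv2.connectedComponentsWithStats(k.astype(np.uint8));i=1+np.argmax(S[1:,4])
B=P[L==i];print("block",len(B),np.median(B[:,2]),cv2.minAreaRect(B[:,:2].astype(np.float32)),np.percentile(B,[1,99],axis=0)[:,:2].round(4))
E
python3 fit2.py w1.npz
```

```text
bench z -0.0008399778556594795
base [ 0.4919 -0.268  -0.0644] -3.69 1352 rms 0.002
q ext [ 0.01323559 -0.13205577] [0.1337377  0.10937492]
deck base-frame 1492 [[-0.0538 -0.1334]
 [-0.0198 -0.1001]
 [ 0.0121 -0.0663]] 0.027086461290998065
handle top [ 0.4468 -0.3159  0.4796] [-0.042  -0.0507] 58
block 1345 0.029286719590653876 ((0.45250028371810913, -0.22707980871200562), (0.05563100799918175, 0.07341653853654861), 89.93569946289062) [[ 0.416  -0.2548]
 [ 0.489  -0.1998]]
```

>>> step_arm(commands=[0.4,-0.56,5.8,0,0,0,0.4,-0.55,5.8,0,0,0,0.4,-0.55,5.8,0,0,0,0,0,5.8,0,-0.15,0,0,0,5.8,0,-0.15,0,0,0,5.0,0,0,0,0,0,2.0,0,0,0,0,0,0,0,0,0])

```text
clock: 4.78
tool_pos: [0.4447, -0.2271, 0.0229]
ee_rot: [-3.139, 0.011, 0.006]
force: [-0.0, 1.4, -0.3]
finger_gap: 0.0853
gripper_force: 0.0
```

Run:
```python
from h import *
st=arm.observe();print(st["tool_pos"],st["ee_rot"],st["force"])
s,P=snap("wrist");np.savez("w2.npz",f=s["frame"],P=P)
k=(abs(P[...,2]-.03)<.006)&(abs(P[...,0]-.455)<.06)&(abs(P[...,1]+.23)<.045)
n,L,S,_=cv2.connectedComponentsWithStats(k.astype(np.uint8));i=1+np.argmax(S[1:,4])
B=P[L==i];print(len(B),np.median(B[:,2]),np.percentile(B,[1,99],axis=0).round(4),cv2.minAreaRect(B[:,:2].astype(np.float32)))
```

```text
[ 0.44473653 -0.22707963  0.02293884] [-3.13921059  0.0105031   0.00604529] [-0.01757154  1.4056759  -0.2623498 ]
11137 0.02926410008112848 [[ 0.4157 -0.2543  0.027 ]
 [ 0.489  -0.1994  0.0307]] ((0.451665461063385, -0.2268807291984558), (0.05644023418426514, 0.07524455338716507), 89.32028198242188)
```

>>> step_arm(commands=[0.1,0,1.0,0,0.6,0.3,0.05,0,1.0,0,0,0,0,0,0,0,0,0])

```text
clock: 5.2
tool_pos: [0.4485, -0.2277, 0.0047]
ee_rot: [-3.141, -0.005, 0.0]
force: [-0.2, 0.4, -0.2]
finger_gap: 0.0852
gripper_force: 0.0
```

>>> step_arm(commands=[0,0,0,0,0,0,0,0,0,0,0,0,0,0,0,0,0,0,0,0,0,0,0,0,0,0,0,0,0,0], hand=0, grip_force=30)

```text
clock: 5.82
tool_pos: [0.4508, -0.2299, 0.0076]
ee_rot: [3.139, -0.011, -0.001]
force: [-1.5, 0.5, 21.5]
finger_gap: 0.0003
gripper_force: 10.9
```

Run:
```python
from h import *
s,P=snap("scene");st=arm.observe();print(st["joints"].round(2),st["tool_pos"],st["finger_gap"],st["force"])
a=cv2.resize(s["frame"][100:300,150:450,::-1],(600,400))
s,P=snap("wrist");np.savez("w3.npz",f=s["frame"],P=P)
b=cv2.resize(s["frame"][:,:,::-1],(533,400))[:,:200+333]
c=np.zeros((600,800,3),np.uint8);c[:267,:400]=cv2.resize(a,(400,267));c[200:600,267:]=b;c[:267,:400]=cv2.resize(a,(400,267))
cv2.imwrite("pics/w3.png",c)
```

```text
[ 0.14  0.81  0.43  2.08 -0.84  0.42 -0.34] [ 0.45079238 -0.22991798  0.00762866] 0.00018530235256996406 [-0.17466123 -0.15020101 22.1194585 ]
```

View pics/w3.png

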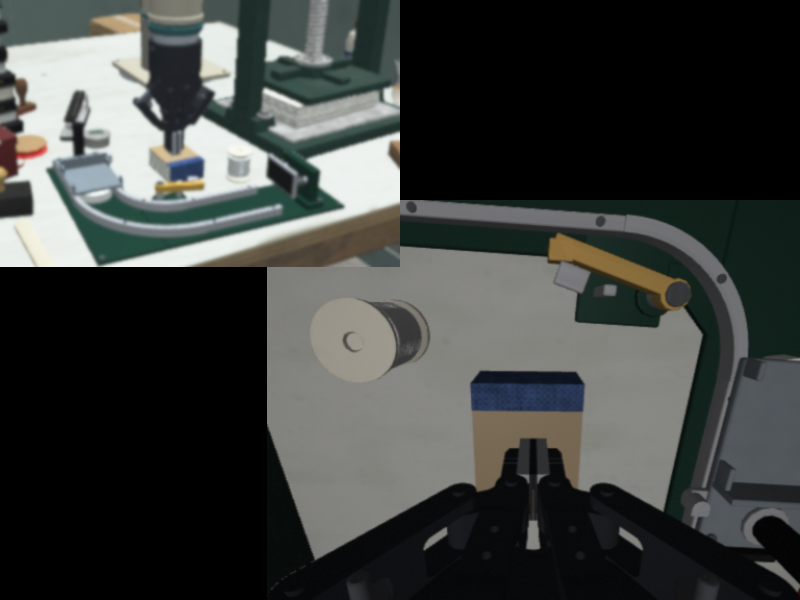

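The fingers have shut on top of the block (fingertips at about (533,445), on the block's cover), so the tips are higher than I assumed. I'll measure them.

Run:
```python
from h import *
P=np.load("w3.npz")["P"]
for u,v in((250,232),(262,232),(250,240),(262,240),(250,250),(262,250),(255,200),(215,240),(235,270),(255,172)):print(u,v,P[v,u].round(4))
for n in("w1","w2"):
  P=np.load(n+".npz")["P"]
  for u,v in((130,262),(150,250),(165,245),(345,245),(360,250)):print(n,u,v,P[v,u].round(4))
P=np.load("w3.npz")["P"]
k=(abs(P[...,2]-.03)<.008)&(abs(P[...,0]-.455)<.06)&(abs(P[...,1]+.23)<.045)
B=P[k];print(np.percentile(B,[1,50,99],axis=0).round(4),cv2.minAreaRect(B[:,:2].astype(np.float32)))
```

```text
250 232 [ 0.4621 -0.2272  0.0387]
262 232 [ 0.4617 -0.2333  0.0379]
250 240 [ 0.4617 -0.2273  0.0468]
262 240 [ 0.4616 -0.2331  0.0466]
250 250 [ 0.4617 -0.2275  0.0565]
262 250 [ 0.4618 -0.2328  0.0567]
255 200 [ 0.4759 -0.2298  0.0292]
215 240 [ 0.4528 -0.2079  0.0291]
235 270 [ 0.4632 -0.222   0.075 ]
255 172 [ 0.4887 -0.2298  0.0198]
w1 130 262 [ 0.4414 -0.1881  0.4336]
w1 150 250 [ 0.4456 -0.1964  0.4305]
w1 165 245 [ 0.4448 -0.2013  0.4244]
w1 345 245 [ 0.4442 -0.2864  0.4232]
w1 360 250 [ 0.4453 -0.2912  0.4298]
w2 130 262 [ 0.4522 -0.172   0.0751]
w2 150 250 [ 0.456  -0.1798  0.0712]
w2 165 245 [ 0.4549 -0.1845  0.0646]
w2 345 245 [ 0.4554 -0.2697  0.0641]
w2 360 250 [ 0.4566 -0.2743  0.0709]
[[ 0.4318 -0.2545  0.0239]
 [ 0.4696 -0.2246  0.0293]
 [ 0.4891 -0.1994  0.0358]] ((0.45877012610435486, -0.2269594669342041), (0.056434761732816696, 0.06121131032705307), 89.493408203125)
```

>>> step_arm(commands=[0,0,-3.0,0,0,0,0,0,-3.0,0,0,0,0,0,0,0,0,0])

```text
clock: 6.3
tool_pos: [0.4498, -0.2288, 0.0669]
ee_rot: [3.14, -0.009, 0.0]
force: [-0.5, -0.1, 0.5]
finger_gap: 0.0
gripper_force: 0.0
```

```bash
cat > tips.py <<'E'
from h import *
st=arm.observe();s,P=snap("wrist");t=np.array(st["tool_pos"]);print(t,st["ee_rot"],st["force"],st["finger_gap"])
q=(P-t)@rot(st["ee_rot"])
m=(q[...,2]<0.0)&(q[...,2]>-.075)&(abs(q[...,0])<.03)&(abs(q[...,1])<.075)
z=q[m];
for lo,hi in((-.075,0),(0,.075)):
    w=z[(z[:,1]>lo)&(z[:,1]<hi)]
    if len(w):
        w=w[np.argsort(-w[:,2])];print(len(w),w[:20].mean(0).round(4),"inner",np.abs(w[:300,1]).min().round(4),"x",w[:300,0].min().round(4),w[:300,0].max().round(4))
E
python3 tips.py
```

```text
[ 0.44977895 -0.22881114  0.06689516] [ 3.13954477e+00 -8.92029201e-03  2.19196921e-04] [-0.50163682 -0.11217275  0.50685624] 4.852676126618666e-05
2640 [ 0.0107 -0.0041 -0.0269] inner 0.0001 x 0.0061 0.0117
2668 [ 0.0111  0.004  -0.0267] inner 0.0004 x 0.0063 0.0118
```

>>> step_arm(commands=[0,0,0,0,0,0,0,0,0,0,0,0,0,0,0,0,0,0,0,0,0,0,0,0], hand=1)

```text
clock: 6.85
tool_pos: [0.4481, -0.228, 0.0647]
ee_rot: [-3.141, -0.005, -0.0]
force: [0.7, -0.1, 0.3]
finger_gap: 0.0725
gripper_force: 0.0
```

```bash
python3 tips.py
```

```text
[ 0.44813069 -0.22804747  0.06474414] [-3.14139265e+00 -4.61813183e-03 -4.61331565e-04] [ 0.74304809 -0.10442521  0.33739312] 0.07254177244698468
2413 [ 0.0003 -0.0361 -0.0305] inner 0.0356 x -0.0109 0.0118
2415 [ 0.0002  0.0364 -0.0305] inner 0.0359 x -0.0111 0.0116
```

>>> step_arm(commands=[-0.18,-0.1,4.0,0,-0.2,0,0,0,2.8,0,0,0,0,0,1.4,0,0,0,0,0,0.5,0,0,0,0,0,0,0,0,0])

```text
clock: 7.52
tool_pos: [0.4471, -0.2273, -0.0216]
ee_rot: [3.141, -0.002, -0.0]
force: [0.3, -0.9, -0.1]
finger_gap: 0.0854
gripper_force: 0.0
```

>>> step_arm(commands=[0,0,0,0,0,0,0,0,0,0,0,0,0,0,0,0,0,0,0,0,0,0,0,0], hand=0, grip_force=30)

```text
clock: 8.02
tool_pos: [0.4474, -0.2272, -0.0212]
ee_rot: [3.141, -0.003, -0.0]
force: [-0.7, 0.5, 6.2]
finger_gap: 0.0554
gripper_force: 32.0
```

>>> step_arm(commands=[0,0,-3.0,0,0,0,0,0,-4.0,0,0,0,0,0,-1.0,0,0,0,0,0,0,0,0,0])

```text
clock: 8.52
tool_pos: [0.4471, -0.2267, 0.0582]
ee_rot: [3.141, -0.003, 0.001]
force: [0.7, 0.3, -2.8]
finger_gap: 0.0553
gripper_force: 32.9
```

```bash
python3 fit2.py w2.npz 2>&1 | tail -8
python3 - <<'E'
from h import *
s,P=snap("wrist");np.savez("w4.npz",f=s["frame"],P=P);st=arm.observe();print(st["tool_pos"],st["ee_rot"],st["force"])
cv2.imwrite("pics/w4.png",cv2.resize(s["frame"][:,:,::-1],(800,600)))
E
python3 fit2.py w4.npz
```

```text
base [ 0.4924 -0.2675 -0.0511] -2.93 4738 rms 0.0018
q ext [-0.02874219 -0.07314833] [0.07373275 0.10775825]
deck base-frame 7167 [[-0.0551 -0.1162]
 [-0.0239 -0.0888]
 [ 0.009  -0.0671]] 0.027158677809174636
handle top [ 0.4108 -0.3559  0.0689] [-0.077  -0.0925] 27
block 11161 0.02926174772196477 ((0.451665461063385, -0.2268807291984558), (0.05644023418426514, 0.07524455338716507), 89.32028198242188) [[ 0.4157 -0.2543]
 [ 0.489  -0.1994]]
[ 0.4466213  -0.22645148  0.05755612] [-3.14097742e+00 -1.39014375e-03  3.71633464e-04] [-0.02484364 -0.82956238 -0.53416746]
bench z -0.0008396767981116438
base [ 0.492  -0.2681 -0.0638] -3.65 5049 rms 0.002
q ext [-0.02682095 -0.13379338] [0.09599933 0.10916906]
deck base-frame 8510 [[-0.0538 -0.1335]
 [-0.0187 -0.1004]
 [ 0.0118 -0.0662]] 0.027091209690201998
handle top [ 0.4062 -0.3614  0.0848] [-0.0797 -0.0986] 677Traceback (most recent call last):
  File "fit2.py", line 34, in <module>
    n,L,S,_=cv2.connectedComponentsWithStats(k.astype(np.uint8));i=1+np.argmax(S[1:,4])
                                                                     ~~~~~~~~~^^^^^^^^^
    return _wrapfunc(a, 'argmax', axis=axis, out=out, **kwds)
    return bound(*args, **kwds)
ValueError: attempt to get argmax of an empty sequence
```

View pics/w4.png

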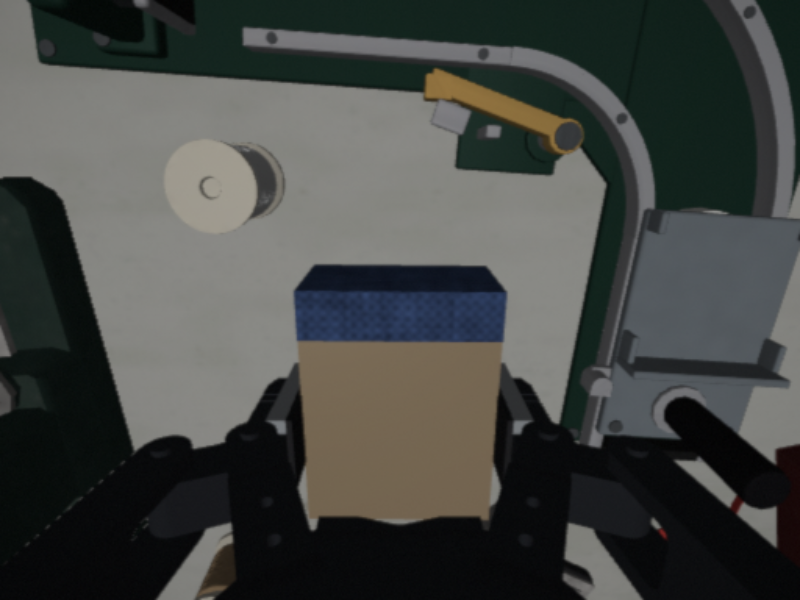

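The block hangs level in the grip, spine up-image at (400,310). The tray is empty, with its front edge at (725,215), its fence at (705,370) and the handle top at (762,487). I'll refine the carriage's position from the fence and handle.

Run:
```python
from h import *
d=np.load("w4.npz");P=d["P"];hsv=cv2.cvtColor(d["f"],cv2.COLOR_RGB2HSV)
p=np.array([.492,-.2681,-.064]);C,S=np.cos(p[2]),np.sin(p[2]);D=P[...,:2]-p[:2]
q=np.stack([C*D[...,0]+S*D[...,1],-S*D[...,0]+C*D[...,1],P[...,2]],-1)
m=(q[...,2]>.05)&(abs(q[...,1]+.1)<.03)&(abs(q[...,0]+.08)<.03);h=q[m]
t=h[h[:,2]>h[:,2].max()-.003];print("handle",h[:,2].max(),len(t),cv2.minEnclosingCircle(t[:,:2].astype(np.float32)),np.percentile(t,[2,98],axis=0))
# profile of z along the tray in x
for x in np.arange(-.075,.03,.003):
    w=q[(abs(q[...,0]-x)<.0015)&(abs(q[...,1]+.1)<.018)];print("%.3f"%x,len(w),(np.percentile(w[:,2],[5,50,95])*1000).round(1) if len(w) else '',end=" | ")
print()
for x in (-.046,0.008):
  for y in np.arange(-.142,-.058,.003):
    w=q[(abs(q[...,0]-x)<.005)&(abs(q[...,1]-y)<.0015)];print("%.3f"%y,(np.percentile(w[:,2],[50,95])*1000).round(0) if len(w) else '',end=" ")
  print()
```

```text
handle 0.08671224618384465 609 ((-0.08030039072036743, -0.09971315413713455), 0.009582615457475185) [[-0.08813931 -0.10690338  0.08378779]
 [-0.0725495  -0.09149673  0.08616557]]
-0.075 688 [27.4 63.  85.2] | -0.072 882 [27.2 57.1 83.8] | -0.069 208 [26.3 27.5 30.6] | -0.066 45 [26.3 27.4 28.4] | -0.063 0  | -0.060 7 [42.9 43.4 43.5] | -0.057 204 [43.  44.  45.1] | -0.054 659 [26.6 34.3 43.9] | -0.051 183 [26.1 27.1 28.1] | -0.048 181 [26.1 27.  28. ] | -0.045 198 [26.1 27.1 28.1] | -0.042 187 [26.1 27.1 28.2] | -0.039 192 [26.1 27.1 28.2] | -0.036 195 [26.2 27.1 28.1] | -0.033 195 [26.  27.2 28.1] | -0.030 202 [26.1 27.1 28.1] | -0.027 202 [26.2 27.2 28.1] | -0.024 210 [26.1 27.  28.2] | -0.021 205 [25.9 27.1 28. ] | -0.018 210 [26.1 27.1 28.3] | -0.015 210 [26.  27.1 28.1] | -0.012 221 [26.1 27.1 28.1] | -0.009 215 [26.  27.1 28.1] | -0.006 226 [25.9 27.1 28.3] | -0.003 225 [26.  27.1 28.1] | 0.000 225 [26.1 27.2 28.2] | 0.003 226 [26.1 27.1 28.2] | 0.006 238 [25.9 27.1 28. ] | 0.009 237 [26.  27.  28.1] | 0.012 330 [ 4.7 26.4 28. ] | 0.015 214 [ 4.2  5.2 12.2] | 0.018 194 [3.9 5.1
[... 290 characters left out ...]
-0.103 [27. 28.] -0.100 [27. 28.] -0.097 [27. 28.] -0.094 [27. 28.] -0.091 [27. 28.] -0.088 [27. 28.] -0.085 [27. 28.] -0.082 [27. 28.] -0.079 [27. 28.] -0.076 [27. 29.] -0.073 [27. 28.] -0.070 [27. 28.] -0.067 [16. 38.] -0.064 [27. 37.] -0.061 [5. 6.] 
-0.142  -0.139  -0.136  -0.133 [27. 28.] -0.130 [27. 28.] -0.127 [27. 28.] -0.124 [27. 28.] -0.121 [27. 28.] -0.118 [27. 28.] -0.115 [27. 28.] -0.112 [27. 28.] -0.109 [27. 28.] -0.106 [27. 28.] -0.103 [27. 28.] -0.100 [27. 28.] -0.097 [27. 28.] -0.094 [27. 28.] -0.091 [27. 28.] -0.088 [27. 28.] -0.085 [27. 28.] -0.082 [27. 28.] -0.079 [27. 28.] -0.076 [27. 28.] -0.073 [27. 28.] -0.070 [18. 32.] -0.067 [18. 37.] -0.064 [25. 36.] -0.061 [5. 6.]
```

>>> step_arm(commands=[0.7,4.7,0,0,0,0,0.7,4.7,0,0,0,0,0.8,4.6,0,0,0,0,0,0,0,0,0,3.65,0,0,2.0,0,0,0,0,0,0,0,0,0,0,0,0,0,0,0])

```text
clock: 9.45
tool_pos: [0.4684, -0.366, 0.0372]
ee_rot: [-3.14, -0.0, -0.063]
force: [-0.3, 0.3, -1.3]
finger_gap: 0.0556
gripper_force: 32.8
```

Run:
```python
from h import *
st=arm.observe();print(st["joints"].round(2),st["tool_pos"],st["ee_rot"],st["force"])
```

```text
[ 0.27  0.86  0.58  1.82 -0.72  0.68 -0.36] [ 0.46841524 -0.3660462   0.03720533] [-3.14024855e+00 -4.35743978e-04 -6.27276032e-02] [-0.32270856  0.30846277 -1.33736512]
```

Within 1 mm of the target. I'll nudge and lower it.

>>> step_arm(commands=[0.05,0.06,1.5,0,0,0,0,0,1.0,0,0,0,0,0,0.4,0,0,0,0,0,0,0,0,0])

```text
clock: 9.95
tool_pos: [0.469, -0.3676, 0.0087]
ee_rot: [-3.141, -0.001, -0.064]
force: [0.4, 0.5, -1.1]
finger_gap: 0.0554
gripper_force: 32.9
```

>>> step_arm(commands=[0,-0.06,0.15,0,0,0,0,0,0,0,0,0])

```text
clock: 10.2
tool_pos: [0.4694, -0.367, 0.0078]
ee_rot: [-3.142, -0.002, -0.064]
force: [-0.8, 0.2, -1.2]
finger_gap: 0.0552
gripper_force: 32.9
```

>>> step_arm(commands=[0,0,0,0,0,0,0,0,0,0,0,0,0,0,0,0,0,0], hand=0.8)

```text
clock: 10.58
tool_pos: [0.4694, -0.3671, 0.0077]
ee_rot: [-3.142, -0.002, -0.064]
force: [0.3, 0.5, 0.1]
finger_gap: 0.068
gripper_force: 0.0
```

>>> step_arm(commands=[0,0,-2.0,0,0,0,0,0,-4.5,0,0,0,0,0,-5.0,0,0,0,0,0,-2.0,0,0,0,0,0,0,0,0,0])

```text
clock: 11.2
tool_pos: [0.47, -0.3682, 0.1455]
ee_rot: [3.139, -0.006, -0.064]
force: [-0.1, -0.3, -0.1]
finger_gap: 0.0683
gripper_force: 0.0
```

Run:
```python
from h import *
st=arm.observe();print(st["tool_pos"],st["ee_rot"])
s,P=snap("wrist");np.savez("w5.npz",f=s["frame"],P=P)
cv2.imwrite("pics/w5.png",cv2.resize(s["frame"][:,:,::-1],(800,600)))
p=np.array([.492,-.2681,-.064]);C,S=np.cos(p[2]),np.sin(p[2]);D=P[...,:2]-p[:2]
q=np.stack([C*D[...,0]+S*D[...,1],-S*D[...,0]+C*D[...,1],P[...,2]],-1)
k=(abs(q[...,2]-.0575)<.006)&(abs(q[...,0])<.06)&(abs(q[...,1]+.1)<.045)
B=q[k];print("block base",len(B),np.median(B[:,2]),cv2.minAreaRect(B[:,:2].astype(np.float32)),np.percentile(B,[1,99],axis=0))
m=(q[...,2]>.075)&(q[...,2]<.09)&(abs(q[...,1]+.1)<.03)&(abs(q[...,0]+.08)<.03);t=q[m]
if len(t): print("handle",len(t),cv2.minEnclosingCircle(t[t[:,2]>t[:,2].max()-.003][:,:2].astype(np.float32)))
```

```text
[ 0.46998926 -0.36815333  0.14546292] [ 3.13915807 -0.00574253 -0.06396204]
block base 4921 0.057254670544029385 ((-0.011897481977939606, -0.100418321788311), (0.0561249665915966, 0.07476482540369034), 89.4496841430664) [[-0.04824777 -0.12789528  0.05539716]
 [ 0.025169   -0.07303514  0.05876299]]
handle 367 ((-0.0805581659078598, -0.1003241240978241), 0.008976099081337452)
```

View pics/w5.png

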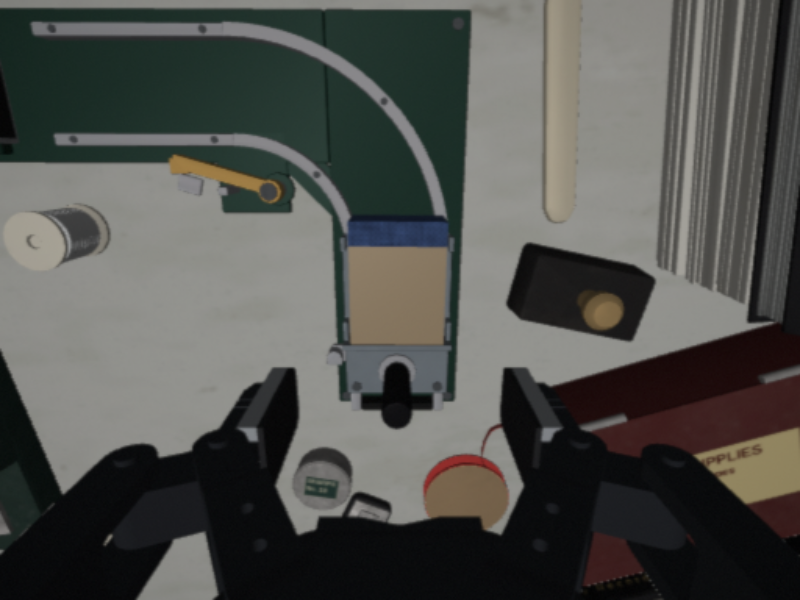

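The block sits square in the tray at (398,290), clear of the fence. The handle stands free at (397,385) with its top at (397,415), and nothing else has moved.

```bash
python3 fit2.py w5.npz 2>/dev/null|sed -n 1,3p
python3 - <<'E'
from h import *
P=np.load("w5.npz")["P"];t=np.array([ 0.46998926,-0.36815333,0.14546292]);q=(P-t)@rot([3.139,-.0057,-.064])
for u,v in((256,333),(256,345),(256,365),(256,380),(215,335),(300,335),(180,240),(330,240)):print(u,v,q[v,u].round(4))
print("target tool-frame shift",(np.array([.4053,-.3627,.018])-t)@rot([3.1416,0,-.064]))
E
```

```text
bench z -0.0007791856705435252
base [ 0.4918 -0.2684 -0.0611] -3.5 3941 rms 0.00196
q ext [ 0.01305872 -0.13112866] [0.13384129 0.1090681 ]
256 333 [-0.2215  0.0011  0.1454]
256 345 [ 0.0114  0.0003 -0.101 ]
256 365 [ 0.011   0.0003 -0.1069]
256 380 [ 0.0106  0.0003 -0.1107]
215 335 [ 0.0102 -0.0117 -0.0962]
300 335 [ 0.0108  0.013  -0.0968]
180 240 [ 0.011  -0.0362 -0.0386]
330 240 [ 0.011   0.0361 -0.0385]
target tool-frame shift [-0.0649056  -0.00130394  0.12746293]
```

>>> step_arm(commands=[-3.2,-0.1,2.0,0,0,0,-3.3,0,2.0,0,0,0,0,0,0,0,0,0,0,0,0,0,0,0], hand=0.42)

```text
clock: 11.75
tool_pos: [0.4048, -0.3619, 0.1021]
ee_rot: [-3.141, -0.002, -0.064]
force: [0.9, -1.0, 0.4]
finger_gap: 0.0361
gripper_force: 0.0
```

>>> step_arm(commands=[0,0,4.0,0,0,0,0,0,3.0,0,0,0,0,0,1.5,0,0,0,0,0,0.6,0,0,0,0,0,0,0,0,0])

```text
clock: 12.38
tool_pos: [0.4049, -0.3623, 0.0118]
ee_rot: [3.141, -0.002, -0.064]
force: [0.2, -0.1, 0.2]
finger_gap: 0.0358
gripper_force: 0.0
```

>>> step_arm(commands=[0,0,0,0,0,0,0,0,0,0,0,0,0,0,0,0,0,0], hand=0, grip_force=40)

```text
clock: 12.75
tool_pos: [0.4051, -0.3626, 0.0124]
ee_rot: [3.14, -0.003, -0.064]
force: [1.4, -0.3, 5.8]
finger_gap: 0.0167
gripper_force: 39.3
```

```bash
cat > o.py <<'E'
from h import *
st=arm.observe();p=np.array([.4919,-.2682,-.063]);C,S=np.cos(p[2]),np.sin(p[2])
t=np.array(st["tool_pos"]);d=t[:2]-p[:2];b=np.array([C*d[0]+S*d[1],-S*d[0]+C*d[1]])
F=np.array(st["force"]);yaw=st["ee_rot"][2]
print("t",st["clock"],"tcp",t.round(4),"base",b.round(4),"yaw-base",np.degrees(yaw-p[2]).round(2),"rp",np.array(st["ee_rot"][:2]).round(3))
c,s=np.cos(yaw),np.sin(yaw)
print("F tool fwd %.1f left %.1f up %.1f"%(c*F[0]+s*F[1],-s*F[0]+c*F[1],F[2]),"tau",np.array(st["wrist_torque"]).round(2),"gap",st["finger_gap"],"gf",st["gripper_force"])
E
python3 o.py
```

```text
t 12.75 tcp [ 0.4051 -0.3626  0.0124] base [-0.0807 -0.0997] yaw-base -0.05 rp [ 3.14e+00 -3.00e-03]
F tool fwd 1.4 left -0.2 up 5.8 tau [0.03 0.   0.04] gap 0.016738350430254137 gf 39.27324056625366
```

```bash
cat > path.py <<'E'
import numpy as np,sys
from scipy.optimize import brentq
def cl(s):
    if s<0:return np.array([s,-.1])
    L=.1*np.pi/2
    if s<L:a=s/.1;return np.array([.1*np.sin(a),-.1*np.cos(a)])
    return np.array([.1,s-L])
def pose(s):
    r=cl(s);f=brentq(lambda t:np.linalg.norm(cl(t)-r)-.056,s+.03,s+.08);d=(cl(f)-r)/.056
    return (cl(f)+r)/2-.042*d,np.arctan2(d[1],d[0]),(cl(f)+r)/2
def rows(s0,s1,n):
    S=np.linspace(s0,s1,n+1);out=[]
    for a,b in zip(S[:-1],S[1:]):
        h,y,_=pose(a);H,Y,_=pose(b);d=H-h
        out.append([round(100*(np.cos(y)*d[0]+np.sin(y)*d[1]),2),round(-100*(-np.sin(y)*d[0]+np.cos(y)*d[1]),2),0,0,0,round(-np.degrees(Y-y),1)])
    return out
if __name__=="__main__":
    S=-.0665
    for k in range(6):
        e=S+.04;h,y,o=pose(e);print("to s=%.4f handle"%e,h.round(4),"yaw",np.degrees(y).round(1),"orig",o.round(4));print([v for r in rows(S,e,8) for v in r]);S=e
E
python3 path.py
```

```text
to s=-0.0265 handle [-0.0405 -0.1011] yaw 4.5 orig [ 0.0014 -0.0978]
[np.float64(0.5), np.float64(-0.0), 0, 0, 0, np.float64(-0.0), np.float64(0.5), np.float64(-0.0), 0, 0, 0, np.float64(-0.0), np.float64(0.5), np.float64(0.0), 0, 0, 0, np.float64(-0.1), np.float64(0.5), np.float64(0.01), 0, 0, 0, np.float64(-0.4), np.float64(0.5), np.float64(0.02), 0, 0, 0, np.float64(-0.6), np.float64(0.5), np.float64(0.03), 0, 0, 0, np.float64(-0.9), np.float64(0.5), np.float64(0.04), 0, 0, 0, np.float64(-1.1), np.float64(0.5), np.float64(0.06), 0, 0, 0, np.float64(-1.4)]
to s=0.0135 handle [ 0.0007 -0.1048] yaw 24.0 orig [ 0.039  -0.0877]
[np.float64(0.5), np.float64(0.08), 0, 0, 0, np.float64(-1.7), np.float64(0.5), np.float64(0.1), 0, 0, 0, np.float64(-1.9), np.float64(0.5), np.float64(0.12), 0, 0, 0, np.float64(-2.2), np.float64(0.49), np.float64(0.15), 0, 0, 0, np.float64(-2.4), np.float64(0.49), np.float64(0.18), 0, 0, 0, np.float64(-2.7), np.float64(0.49), np.float64(0.2), 0, 0, 0, np.float64(-2.9), np.float64(0.49), np.float64(0.2), 0, 0, 0, np.float64(-2.9), np.float64(0.49), np.float64(0
[... 1596 characters left out ...]
at64(-1.8), np.float64(0.49), np.float64(0.14), 0, 0, 0, np.float64(-1.6), np.float64(0.49), np.float64(0.13), 0, 0, 0, np.float64(-1.3)]
to s=0.1735 handle [0.1    0.0024] yaw 90.0 orig [0.1    0.0444]
[np.float64(0.49), np.float64(0.11), 0, 0, 0, np.float64(-1.1), np.float64(0.5), np.float64(0.08), 0, 0, 0, np.float64(-0.8), np.float64(0.5), np.float64(0.06), 0, 0, 0, np.float64(-0.6), np.float64(0.5), np.float64(0.03), 0, 0, 0, np.float64(-0.3), np.float64(0.5), np.float64(0.01), 0, 0, 0, np.float64(-0.1), np.float64(0.5), np.float64(-0.0), 0, 0, 0, np.float64(-0.0), np.float64(0.5), np.float64(-0.0), 0, 0, 0, np.float64(-0.0), np.float64(0.5), np.float64(-0.0), 0, 0, 0, np.float64(-0.0)]
```

>>> step_arm(commands=[0.25,0,-0.05,0,0,0,0.5,0,0,0,0,0,0.5,0,0,0,0,0,0.5,0,0,0,0,-0.1,0.5,0.01,0,0,0,-0.4,0.5,0.02,0,0,0,-0.6,0.5,0.03,0,0,0,-0.9,0.5,0.04,0,0,0,-1.1,0.25,0.03,0,0,0,-0.7])

```text
clock: 13.88
tool_pos: [0.4409, -0.3662, 0.0124]
ee_rot: [3.141, 0.002, 0.001]
force: [-8.0, -0.6, 8.2]
finger_gap: 0.017
gripper_force: 39.7
```

```bash
cat >> o.py <<'E'
from path import pose
from scipy.optimize import minimize_scalar
s=minimize_scalar(lambda s:np.sum((pose(s)[0]-b)**2),bounds=(-.08,.25),method="bounded").x
h,y,og=pose(s);e=b-h;print("s %.4f"%s,"orig",og.round(4),"left err mm",(1000*(-np.sin(y)*e[0]+np.cos(y)*e[1])).round(2),"yaw err deg",np.degrees(yaw-p[2]-y).round(2),"j",st["joints"].round(2))
E
python3 o.py
```

```text
t 13.875 tcp [ 0.4409 -0.3662  0.0124] base [-0.0448 -0.101 ] yaw-base 3.64 rp [3.141e+00 2.000e-03]
F tool fwd -8.0 left -0.6 up 8.2 tau [-0.08  1.57 -0.08] gap 0.01697322577289029 gf 39.695141315460205
s -0.0308 orig [-0.0028 -0.0984] left err mm -0.19 yaw err deg 0.35 j [ 0.33  0.87  0.52  1.88 -0.74  0.59 -0.24]
```

>>> step_arm(commands=[0.5,0.07,-0.05,0,0,-1.5,0.5,0.1,-0.05,0,0,-1.9,0.5,0.12,0,0,0,-2.2,0.49,0.15,0,0,0,-2.4,0.49,0.18,0,0,0,-2.7,0.49,0.2,0,0,0,-2.9,0.49,0.2,0,0,0,-2.9,0.49,0.2,0,0,0,-2.9])

```text
clock: 14.88
tool_pos: [0.4858, -0.372, 0.013]
ee_rot: [3.141, -0.002, 0.345]
force: [-0.1, -1.0, -4.9]
finger_gap: 0.0169
gripper_force: 39.0
```

```bash
python3 o.py
```

```text
t 14.875 tcp [ 0.4858 -0.372   0.013 ] base [ 0.0004 -0.104 ] yaw-base 23.35 rp [ 3.141e+00 -2.000e-03]
F tool fwd -0.5 left -0.9 up -4.9 tau [-0.22  0.35 -0.05] gap 0.016925228296351777 gf 39.03592050075531
s 0.0133 orig [ 0.0388 -0.0878] left err mm 0.69 yaw err deg -0.5 j [ 0.34  0.89  0.46  1.78 -0.63  0.63 -0.06]
```

>>> step_arm(commands=[0.49,0.22,0.05,0,0,-3.0,0.49,0.22,0,0,0,-3.0,0.49,0.2,0,0,0,-2.9,0.49,0.2,0,0,0,-2.9,0.49,0.2,0,0,0,-2.9,0.49,0.2,0,0,0,-2.9,0.49,0.2,0,0,0,-2.9,0.49,0.2,0,0,0,-2.9])

```text
clock: 15.88
tool_pos: [0.5275, -0.3669, 0.0127]
ee_rot: [3.14, -0.001, 0.753]
force: [-1.4, -2.3, -2.5]
finger_gap: 0.017
gripper_force: 39.0
```

```bash
python3 o.py
```

```text
t 15.875 tcp [ 0.5275 -0.3669  0.0127] base [ 0.0417 -0.0963] yaw-base 46.74 rp [ 3.14e+00 -1.00e-03]
F tool fwd -2.6 left -0.8 up -2.5 tau [-0.52  0.14 -0.05] gap 0.017015676229399097 gf 39.016077518463135
s 0.0538 orig [ 0.0703 -0.0654] left err mm -0.17 yaw err deg -0.33 j [ 0.35  0.9   0.37  1.68 -0.49  0.65  0.17]
```

Excellent tracking, so I'll continue.

>>> step_arm(commands=[0.49,0.2,0.03,0,0,-2.9,0.49,0.2,0,0,0,-3.0,0.49,0.2,0,0,0,-3.0,0.49,0.2,0,0,0,-2.9,0.49,0.2,0,0,0,-2.9,0.49,0.2,0,0,0,-2.9,0.49,0.2,0,0,0,-2.9,0.49,0.2,0,0,0,-2.9])

```text
clock: 16.88
tool_pos: [0.5636, -0.3452, 0.0126]
ee_rot: [3.14, -0.001, 1.161]
force: [0.2, -3.2, -0.1]
finger_gap: 0.0168
gripper_force: 39.3
```

```bash
python3 o.py
```

```text
t 16.875 tcp [ 0.5636 -0.3452  0.0126] base [ 0.0764 -0.0724] yaw-base 70.14 rp [ 3.14e+00 -1.00e-03]
F tool fwd -2.9 left -1.5 up -0.1 tau [-0.66  0.07 -0.08] gap 0.016840132159952257 gf 39.28026080131531
s 0.0941 orig [ 0.0903 -0.0325] left err mm -0.39 yaw err deg -0.04 j [ 0.35  0.9   0.28  1.63 -0.37  0.66  0.41]
```

>>> step_arm(commands=[0.49,0.18,0,0,0,-2.9,0.48,0.19,0,0,0,-2.8,0.48,0.19,0,0,0,-2.6,0.49,0.18,0,0,0,-2.3,0.49,0.17,0,0,0,-2.1,0.49,0.16,0,0,0,-1.8,0.49,0.14,0,0,0,-1.6,0.49,0.13,0,0,0,-1.3])

```text
clock: 17.88
tool_pos: [0.5859, -0.3111, 0.0125]
ee_rot: [3.14, 0.0, 1.463]
force: [-0.3, -4.5, 1.4]
finger_gap: 0.017
gripper_force: 39.4
```

```bash
python3 o.py
```

```text
t 17.875 tcp [ 0.5859 -0.3111  0.0125] base [ 0.0965 -0.0369] yaw-base 87.44 rp [3.14 0.  ]
F tool fwd -4.5 left -0.2 up 1.4 tau [-0.74  0.11  0.04] gap 0.01699392625185367 gf 39.42296504974365
s 0.1339 orig [0.0987 0.005 ] left err mm 0.11 yaw err deg 0.17 j [ 0.32  0.9   0.21  1.62 -0.28  0.66  0.57]
```

>>> step_arm(commands=[0.49,0.11,0,0,0,-1.0,0.5,0.08,0,0,0,-0.8,0.5,0.06,0,0,0,-0.5,0.5,0.03,0,0,0,-0.2,0.5,0.01,0,0,0,0,0.5,0,0,0,0,0,0.5,0,0,0,0,0])

```text
clock: 18.75
tool_pos: [0.5921, -0.2771, 0.0127]
ee_rot: [3.138, 0.001, 1.505]
force: [1.2, -5.0, 0.5]
finger_gap: 0.0168
gripper_force: 39.4
```

```bash
python3 o.py
python3 - <<'E'
from h import *
s,P=snap("wrist");np.savez("w6.npz",f=s["frame"],P=P)
p=np.array([.4919,-.2682,-.063]);C,S=np.cos(p[2]),np.sin(p[2]);D=P[...,:2]-p[:2]
q=np.stack([C*D[...,0]+S*D[...,1],-S*D[...,0]+C*D[...,1],P[...,2]],-1)
m=(q[...,2]>.03)&(q[...,2]<.055)&(abs(q[...,0]-.1)<.03)
for y in np.arange(.07,.2,.004):
    w=m&(abs(q[...,1]-y)<.002);print("%.3f:%d"%(y,w.sum()),end=" ")
cv2.imwrite("pics/w6.png",cv2.resize(s["frame"][:,:,::-1],(800,600)))
E
```

```text
t 18.75 tcp [ 0.5921 -0.2771  0.0127] base [ 0.1006 -0.0026] yaw-base 89.85 rp [3.138e+00 1.000e-03]
F tool fwd -4.9 left -1.5 up 0.5 tau [-1.04 -0.13  0.05] gap 0.01680509996355703 gf 39.375441670417786
s 0.1685 orig [0.1    0.0394] left err mm -0.59 yaw err deg -0.15 j [ 0.28  0.89  0.21  1.65 -0.27  0.63  0.56]
0.070:0 0.074:1 0.078:0 0.082:0 0.086:1 0.090:0 0.094:1 0.098:0 0.102:0 0.106:0 0.110:0 0.114:0 0.118:0 0.122:0 0.126:0 0.130:0 0.134:0 0.138:0 0.142:0 0.146:0 0.150:0 0.154:0 0.158:0 0.162:0 0.166:0 0.170:0 0.174:0 0.178:0 0.182:0 0.186:0 0.190:0 0.194:0 0.198:0
```

View pics/w6.png

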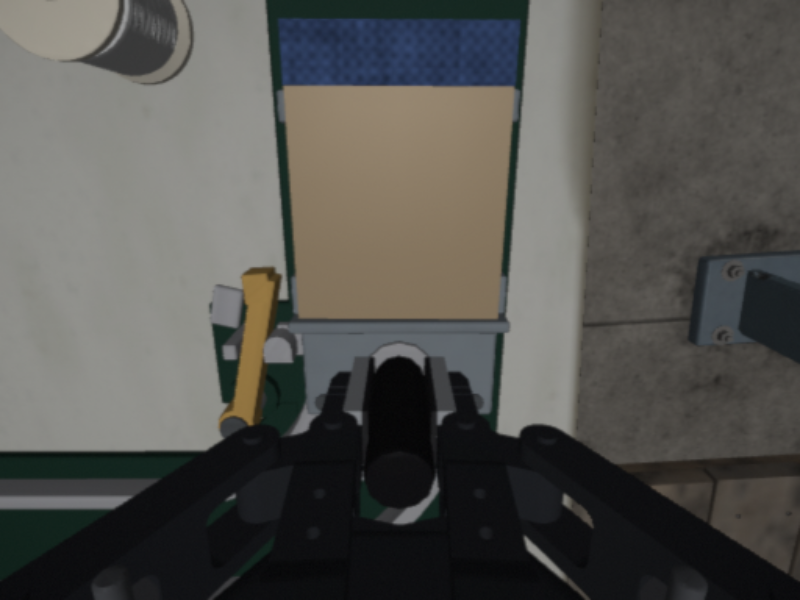

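The striker at (280,345) is just entering past the brass catch, whose free end is at (260,270), about 25 mm ahead. The block is still square, with a gap behind it. From here I'll advance gently.

>>> step_arm(commands=[0.3,-0.03,0,0,0,0,0.3,-0.02,0,0,0,0,0.3,0,0,0,0,0,0.3,0,0,0,0,0,0.2,0,0,0,0,0])

```text
clock: 19.42
tool_pos: [0.5926, -0.2631, 0.0126]
ee_rot: [3.139, 0.001, 1.505]
force: [1.7, -4.2, 1.0]
finger_gap: 0.0171
gripper_force: 39.4
```

```bash
python3 o.py
```

```text
t 19.425 tcp [ 0.5926 -0.2631  0.0126] base [0.1001 0.0114] yaw-base 89.85 rp [3.139e+00 1.000e-03]
F tool fwd -4.1 left -2.0 up 1.0 tau [-1.08 -0.16  0.1 ] gap 0.017131773244154512 gf 39.35644447803497
s 0.1825 orig [0.1    0.0534] left err mm -0.14 yaw err deg -0.15 j [ 0.25  0.88  0.21  1.66 -0.27  0.62  0.55]
```

>>> step_arm(commands=[0.12,0,0,0,0,0,0.12,0,0,0,0,0,0.12,0,0,0,0,0,0.12,0,0,0,0,0])

```text
clock: 19.92
tool_pos: [0.5928, -0.2585, 0.0126]
ee_rot: [3.139, 0.001, 1.505]
force: [1.1, -4.3, 1.1]
finger_gap: 0.0169
gripper_force: 39.4
```

>>> step_arm(commands=[0.1,0,0,0,0,0,0.1,0,0,0,0,0,0.1,0,0,0,0,0])

```text
clock: 20.3
tool_pos: [0.593, -0.2557, 0.0127]
ee_rot: [3.138, 0.001, 1.505]
force: [0.4, -4.9, 0.9]
finger_gap: 0.0169
gripper_force: 39.4
```

>>> step_arm(commands=[0.12,0,0,0,0,0,0.12,0,0,0,0,0,0.12,0,0,0,0,0,0.12,0,0,0,0,0])

```text
clock: 20.8
tool_pos: [0.5933, -0.2511, 0.0127]
ee_rot: [3.138, 0.001, 1.505]
force: [1.0, -7.8, 0.8]
finger_gap: 0.017
gripper_force: 39.4
```

>>> step_arm(commands=[0.1,0,0,0,0,0,0.1,0,0,0,0,0,0.1,0,0,0,0,0])

```text
clock: 21.18
tool_pos: [0.5933, -0.2506, 0.0129]
ee_rot: [3.138, 0.004, 1.504]
force: [0.9, -9.7, -0.3]
finger_gap: 0.017
gripper_force: 39.4
```

```bash
cat > side.py <<'E'
from h import *
import sys
s,P=snap("scene");cv2.imwrite(sys.argv[1],cv2.resize(s["frame"][200:300,240:430,::-1],(760,400),interpolation=cv2.INTER_CUBIC))
E
python3 o.py
```

```text
t 21.175 tcp [ 0.5933 -0.2506  0.0129] base [0.1001 0.0239] yaw-base 89.75 rp [3.138 0.004]
F tool fwd -9.6 left -1.6 up -0.3 tau [-1.94 -0.03  0.  ] gap 0.01695253280645329 gf 39.351089000701904
s 0.1950 orig [0.1    0.0659] left err mm -0.09 yaw err deg -0.25 j [ 0.23  0.88  0.21  1.68 -0.28  0.61  0.53]
```

>>> step_arm(commands=[0.1,0,0.01,0,0,0,0.1,0,0,0,0,0,0.1,0,0,0,0,0])

```text
clock: 21.55
tool_pos: [0.5934, -0.2488, 0.013]
ee_rot: [3.137, 0.006, 1.503]
force: [-0.1, -12.4, 1.3]
finger_gap: 0.0171
gripper_force: 39.4
```

>>> step_arm(commands=[0.1,0,0,0,0,0,0.1,0,0,0,0,0])

```text
clock: 21.8
tool_pos: [0.5936, -0.2475, 0.0131]
ee_rot: [3.137, 0.007, 1.503]
force: [0.7, -13.0, 0.3]
finger_gap: 0.0169
gripper_force: 39.4
```

```bash
python3 o.py
```

```text
t 21.8 tcp [ 0.5936 -0.2475  0.0131] base [0.1002 0.027 ] yaw-base 89.71 rp [3.137 0.007]
F tool fwd -12.9 left -1.6 up 0.3 tau [-2.52 -0.01  0.06] gap 0.01689264424574354 gf 39.37645375728607
s 0.1981 orig [0.1   0.069] left err mm -0.15 yaw err deg -0.29 j [ 0.22  0.87  0.21  1.68 -0.28  0.61  0.52]
```

>>> step_arm(commands=[0.1,0,0,0,0,0,0.1,0,0,0,0,0])

```text
clock: 22.05
tool_pos: [0.5936, -0.2461, 0.0132]
ee_rot: [3.137, 0.007, 1.502]
force: [0.7, -13.5, 0.0]
finger_gap: 0.0169
gripper_force: 39.4
```

>>> step_arm(commands=[0.1,0,0,0,0,0,0,0,0,0,0,0])

```text
clock: 22.3
tool_pos: [0.5936, -0.2453, 0.0132]
ee_rot: [3.137, 0.008, 1.502]
force: [0.5, -14.3, 0.2]
finger_gap: 0.0168
gripper_force: 39.4
```

```bash
python3 o.py;python3 - <<'E'
from h import *
s,P=snap("wrist");np.savez("w7.npz",f=s["frame"],P=P)
a=s["frame"][140:300,110:270,::-1];b=np.load("w6.npz")["f"][140:300,110:270,::-1]
cv2.imwrite("pics/w7.png",cv2.resize(np.hstack([b,a]),(800,400),interpolation=cv2.INTER_CUBIC))
E
```

```text
t 22.3 tcp [ 0.5936 -0.2453  0.0132] base [0.1    0.0293] yaw-base 89.68 rp [3.137 0.008]
F tool fwd -14.2 left -1.5 up 0.2 tau [-2.66  0.04  0.14] gap 0.016770425263237684 gf 39.41796004772186
s 0.2004 orig [0.1    0.0713] left err mm -0.04 yaw err deg -0.32 j [ 0.22  0.87  0.21  1.69 -0.28  0.6   0.52]
```

View pics/w7.png

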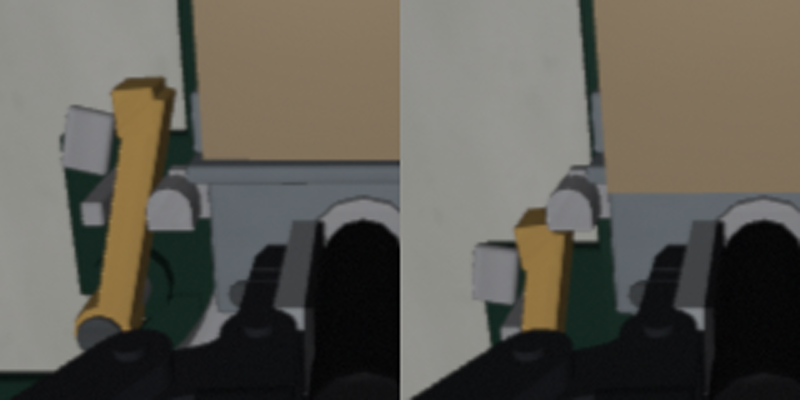

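In the right half, the block has been pushed back to the fence and the catch's free end at (545,215) is still beside the rear of the striker (575,225). A few more millimetres are needed.

>>> step_arm(commands=[0.08,0,0,0,0,0,0.08,0,0,0,0,0])

```text
clock: 22.6
tool_pos: [0.5936, -0.2441, 0.0132]
ee_rot: [3.137, 0.008, 1.502]
force: [0.1, -13.6, 0.4]
finger_gap: 0.0172
gripper_force: 39.4
```

>>> step_arm(commands=[0.08,0,0,0,0,0,0,0,0,0,0,0])

```text
clock: 22.85
tool_pos: [0.5936, -0.2435, 0.0132]
ee_rot: [3.137, 0.008, 1.502]
force: [0.7, -13.7, 0.5]
finger_gap: 0.0172
gripper_force: 39.4
```

```bash
cat > catch.py <<'E'
from h import *
st=arm.observe();s,P=snap("wrist");p=np.array([.4919,-.2682,-.063]);C,S=np.cos(p[2]),np.sin(p[2]);D=P[...,:2]-p[:2]
q=np.stack([C*D[...,0]+S*D[...,1],-S*D[...,0]+C*D[...,1],P[...,2]],-1)
hsv=cv2.cvtColor(s["frame"],cv2.COLOR_RGB2HSV)
m=(hsv[...,0]>10)&(hsv[...,0]<28)&(hsv[...,1]>120)&(abs(q[...,0]-.045)<.03)&(q[...,2]>.015)&(q[...,2]<.06)
w=q[m];print("catch n",len(w),"end y",np.percentile(w[:,1],98).round(4) if len(w) else '')
for y in np.arange(.0,.06,.006):
    k=w[abs(w[:,1]-y)<.003]
    if len(k)>5: print("%.3f %.4f"%(y,np.median(k[:,0])),end="; ")
print()
E
python3 catch.py; python3 o.py
```

```text
catch n 698 end y 0.0351
0.012 0.0538; 0.018 0.0541; 0.024 0.0557; 0.030 0.0571; 0.036 0.0560; 
t 22.9 tcp [ 0.5936 -0.2435  0.0132] base [0.1    0.0311] yaw-base 89.65 rp [3.137 0.008]
F tool fwd -14.3 left -1.2 up 1.1 tau [-2.81  0.1  -0.01] gap 0.01694430773748731 gf 39.409228563308716
s 0.2021 orig [0.1    0.0731] left err mm 0.04 yaw err deg -0.35 j [ 0.22  0.87  0.21  1.69 -0.28  0.6   0.52]
```

Run:
```python
from h import *
p=np.array([.4919,-.2682,-.063]);C,S=np.cos(p[2]),np.sin(p[2])
for n in("w5","w6","w7"):
    d=np.load(n+".npz");P=d["P"];D=P[...,:2]-p[:2]
    q=np.stack([C*D[...,0]+S*D[...,1],-S*D[...,0]+C*D[...,1],P[...,2]],-1);hsv=cv2.cvtColor(d["f"],cv2.COLOR_RGB2HSV)
    m=(hsv[...,0]>10)&(hsv[...,0]<28)&(hsv[...,1]>120)&(abs(q[...,0]-.045)<.03)&(q[...,2]>.015)&(q[...,2]<.06);w=q[m]
    print(n,len(w),np.percentile(w[:,1],[2,98]).round(4),[(round(y,3),np.median(w[abs(w[:,1]-y)<.003][:,0]).round(4)) for y in np.arange(0,.05,.006) if (abs(w[:,1]-y)<.003).sum()>3],np.median(w[:,2]).round(3))
```

```text
w5 626 [-0.0291  0.033 ] [(np.float64(0.0), np.float64(0.049)), (np.float64(0.006), np.float64(0.0508)), (np.float64(0.012), np.float64(0.0526)), (np.float64(0.018), np.float64(0.0544)), (np.float64(0.024), np.float64(0.0553)), (np.float64(0.03), np.float64(0.0553)), (np.float64(0.036), np.float64(0.0553))] 0.031
w6 1753 [-0.0206  0.0355] [(np.float64(0.0), np.float64(0.0478)), (np.float64(0.006), np.float64(0.0486)), (np.float64(0.012), np.float64(0.0504)), (np.float64(0.018), np.float64(0.0524)), (np.float64(0.024), np.float64(0.0537)), (np.float64(0.03), np.float64(0.0543)), (np.float64(0.036), np.float64(0.0538))] 0.031
w7 785 [0.0098 0.0363] [(np.float64(0.006), np.float64(0.0512)), (np.float64(0.012), np.float64(0.0492)), (np.float64(0.018), np.float64(0.0497)), (np.float64(0.024), np.float64(0.051)), (np.float64(0.03), np.float64(0.0509)), (np.float64(0.036), np.float64(0.0487))] 0.031
```

>>> step_arm(commands=[0.08,0,0,0,0,0,0,0,0,0,0,0])

```text
clock: 23.15
tool_pos: [0.5937, -0.243, 0.0132]
ee_rot: [3.137, 0.009, 1.502]
force: [-0.3, -15.1, 0.1]
finger_gap: 0.0168
gripper_force: 39.4
```

```bash
python3 catch.py; python3 o.py
```

```text
catch n 700 end y 0.0351
0.012 0.0538; 0.018 0.0541; 0.024 0.0554; 0.030 0.0573; 0.036 0.0559; 
t 23.2 tcp [ 0.5937 -0.243   0.0132] base [0.1    0.0316] yaw-base 89.65 rp [3.137 0.009]
F tool fwd -13.5 left -0.1 up 0.7 tau [-2.86  0.04 -0.06] gap 0.017088637400124104 gf 39.4090336561203
s 0.2027 orig [0.1    0.0736] left err mm 0.03 yaw err deg -0.35 j [ 0.21  0.87  0.21  1.69 -0.28  0.6   0.52]
```

The catch end has jumped back inboard behind the striker (x from 51 mm to 57 mm), so it has snapped shut. I'll ease off now so the striker settles onto the catch.

>>> step_arm(commands=[-0.1,0,0,0,0,0,-0.1,0,0,0,0,0,-0.1,0,0,0,0,0,-0.1,0,0,0,0,0,0,0,0,0,0,0])

```text
clock: 23.82
tool_pos: [0.5937, -0.2432, 0.0127]
ee_rot: [3.138, 0.004, 1.503]
force: [-0.1, -9.2, -0.0]
finger_gap: 0.0172
gripper_force: 39.3
```

```bash
python3 catch.py; python3 o.py
```

```text
catch n 705 end y 0.035
0.012 0.0537; 0.018 0.0539; 0.024 0.0553; 0.030 0.0573; 0.036 0.0559; 
t 23.875 tcp [ 0.5937 -0.2432  0.0127] base [0.1    0.0314] yaw-base 89.74 rp [3.138 0.004]
F tool fwd -9.9 left -0.8 up 0.0 tau [-1.76 -0.14  0.02] gap 0.016974528908991284 gf 39.33490812778473
s 0.2025 orig [0.1    0.0734] left err mm 0.02 yaw err deg -0.26 j [ 0.22  0.87  0.21  1.69 -0.28  0.61  0.52]
```

>>> step_arm(commands=[-0.1,0,0,0,0,0,-0.1,0,0,0,0,0,-0.1,0,0,0,0,0,-0.1,0,0,0,0,0,0,0,0,0,0,0])

```text
clock: 24.5
tool_pos: [0.5936, -0.2431, 0.0125]
ee_rot: [3.139, -0.001, 1.506]
force: [2.4, -2.4, 2.8]
finger_gap: 0.0168
gripper_force: 39.6
```

```bash
python3 catch.py; python3 o.py
```

```text
catch n 709 end y 0.0351
0.012 0.0540; 0.018 0.0540; 0.024 0.0556; 0.030 0.0573; 0.036 0.0557; 
t 24.55 tcp [ 0.5936 -0.2432  0.0125] base [0.0999 0.0314] yaw-base 89.88 rp [ 3.139e+00 -1.000e-03]
F tool fwd -2.3 left -0.7 up 2.5 tau [-0.33 -0.33 -0.01] gap 0.01675649453618653 gf 39.59551155567169
s 0.2025 orig [0.1    0.0734] left err mm 0.09 yaw err deg -0.12 j [ 0.22  0.87  0.21  1.68 -0.28  0.61  0.52]
```

>>> step_arm(commands=[0,0,0,0,0,0,0,0,0,0,0,0,0,0,0,0,0,0], hand=0.36)

```text
clock: 24.92
tool_pos: [0.5927, -0.2432, 0.012]
ee_rot: [3.141, -0.001, 1.506]
force: [-0.0, 0.2, -0.1]
finger_gap: 0.0306
gripper_force: 0.0
```

>>> step_arm(commands=[0,0,-1.0,0,0,0,0,0,-3.0,0,0,0,0,0,-5.0,0,0,0,0,0,-5.0,0,0,0,0,0,-4.0,0,0,0,0,0,-2.0,0,0,0,0,0,0,0,0,0])

```text
clock: 25.8
tool_pos: [0.5938, -0.2445, 0.2148]
ee_rot: [3.136, 0.001, 1.505]
force: [0.2, 1.0, -0.5]
finger_gap: 0.0306
gripper_force: 0.0
```

```bash
python3 catch.py
python3 - <<'E'
from h import *
s,P=snap("wrist");t,_=snap("top");st=arm.observe();print(st["tool_pos"],st["force"])
p=np.array([.4919,-.2682,-.063]);C,S=np.cos(p[2]),np.sin(p[2]);D=P[...,:2]-p[:2]
q=np.stack([C*D[...,0]+S*D[...,1],-S*D[...,0]+C*D[...,1],P[...,2]],-1)
m=(q[...,2]>.08)&(q[...,2]<.09)&(abs(q[...,0]-.1)<.03)&(abs(q[...,1]-.03)<.04)
print("handle",cv2.minEnclosingCircle(q[m][:,:2].astype(np.float32)))
c=np.zeros((600,800,3),np.uint8);c[:300,:400]=cv2.resize(s["frame"][:,:,::-1],(400,300));a,_=snap("scene")
c[300:,:400]=cv2.resize(a["frame"][:,:,::-1],(400,300));c[:300,400:]=cv2.resize(t["frame"][:,:,::-1],(400,300));c[300:,400:]=cv2.resize(a["frame"][190:310,240:400,::-1],(400,300))
cv2.imwrite("pics/end.png",c)
E
```

```text
catch n 304 end y 0.034
0.000 0.0485; 0.006 0.0509; 0.012 0.0514; 0.018 0.0540; 0.024 0.0555; 0.030 0.0564; 0.036 0.0566; 
[ 0.59199939 -0.24347856  0.21126721] [-0.47232821  0.42099848 -0.06421664]
handle ((0.10026392340660095, 0.02861432358622551), 0.008949761278927326)
```

View pics/end.png

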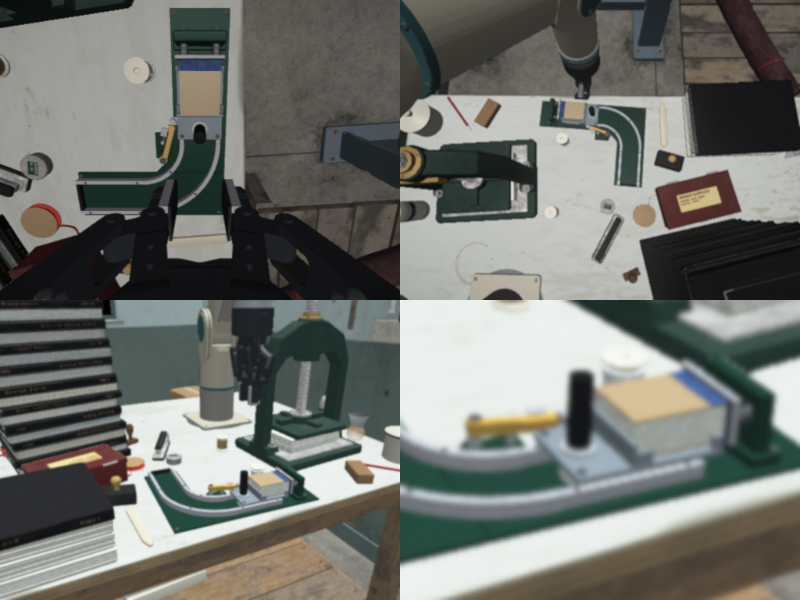

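The final view shows the carriage at the station with the plate against the blue spine. The catch is shut behind the striker at (168,140), the gripper is clear, and the bystanders are where they were.

```bash
python3 -c "
from workcell import arm
print(arm.finish_job())"
```

```text
the job is handed in; nothing more can be done
None
```

The job is handed in: the block lies in the tray with its blue spine against the sprung plate, the catch is shut behind the striker, and the arm has let go; on my first try for the block the fingers shut on its top with about 22 N, without shifting it.

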